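# Nest the copper scoops and slide the tray to its station

### The job

Tidy the copper measuring scoops away: nest the medium scoop in the large one that stands in the white tray, then the small one in the medium, each sitting fully down on the floor of the next and left upright. Then slide the tray along its rail until its yellow pointer lines up with the red index clip, with the nest still standing in it, and leave the grinder, the shaker cap and the grinder core where they are.

Things in the scene. Friction and masses are not known exactly. Their poses are not given: they have to be found in the camera images.
- large_scoop: Large copper scoop, 160 g: round cup 42 mm tall, outer radius 37 mm at the foot, 42 at the rim, wall 3, floor 5 thick. Flat handle 12 wide, 4 thick, top flush with the rim, along -x from the rim to 100 mm from the axis. Origin: centre of the underside, z up. It starts upright in the tray.
- medium_scoop: Medium copper scoop, 110 g: round cup 43 mm tall, outer radius 30 mm at the foot, 35 at the rim, wall 3, floor 5 thick. Flat handle 12 wide, 4 thick, top flush with the rim, along -x from the rim to 98 mm from the axis. Origin: centre of the underside, z up. Starts on the counter. Nested: origin 5 mm above the large one's, 4 mm play all round.
- small_scoop: Small copper scoop, 80 g: round cup 44 mm tall, outer radius 23 mm at the foot, 28 at the rim, wall 3, floor 5 thick. Flat handle 12 wide, 4 thick, top flush with the rim, along -x from the rim to 96 mm from the axis. Origin: centre of the underside, z up. Starts on the counter. Nested: origin 5 mm above the medium one's, 4 mm play. Keep nested handles apart in direction, for finger room.
- slide: Fixed grooved aluminium slide lying on the counter, 110 mm wide (its x) and 420 mm long (its y), top 12 mm above the counter, with a 22 mm wide, 8 mm high black strip along its +x side. Origin: centre of its underside; the tray runs along its +y axis.
- tray (a joint): Travel of the tray along the slide's +y axis from where it starts, m, 0 to 0.23 (end stops). Stiff enough (some 2.5 N) to stay where it is left.
- tray_floor (a point): Centre of the inner floor of the shallow white tray (outside 120 by 120 mm, walls 4 mm thick and 26 mm high from its underside, floor 4 mm thick, so walls stand 22 mm above this point). Axes parallel to the slide's.
- tray_push (a point): Middle of the outer face of the tray's -y wall (slide axes), 18 mm above the tray's underside and 8 mm below the wall's top; pushing here towards +y moves the tray on.
- tray_pointer (a point): Tip of the small yellow pointer on the middle of the tray's +x side.
- clip: Red index clip fixed on the black strip, 20 by 8 by 10 mm (x, y, z); origin at the centre of its underside, axes parallel to the slide's. It marks the station: the tray is there when the pointer has the clip's y (along the slide). It does not stop the tray.
- acrylic_grinder: Clear acrylic grinder with steel base and cap, 52 mm across, 132 mm tall, loose; origin at the centre of its underside. Bystander.
- shaker_cap: Chrome shaker cap, 46 mm across, 30 mm tall, loose; origin at the centre of its underside. Bystander.
- grinder_core: Black ceramic grinder core, foot 34 mm across, 42 mm tall, loose; origin at the centre of its underside. Bystander.
Mind the look-alikes: they are no part of the job. Leave any green or purple look-alike of the small_scoop alone.

How it is judged:
On the way, in this order (a step that is already met when the one before it is completed fails the run):
1. the medium scoop sits fully down in the large one in the tray (horizontal distance between medium_scoop and large_scoop below 0.009 m and z of medium_scoop in the frame of large_scoop between 0.002 and 0.0085 m and angle between each of medium_scoop, large_scoop's own z axis and vertical below 0.1 rad and z of large_scoop in the frame of tray_floor between -0.003 and 0.004 m and horizontal distance between large_scoop and tray_floor below 0.04 m and contact force between the fingers and medium_scoop below 0.05 N), for 0.2 s.
2. the small scoop sits fully down in the medium one, still in the large one (horizontal distance between medium_scoop and large_scoop below 0.009 m and z of medium_scoop in the frame of large_scoop between 0.002 and 0.0085 m and angle between each of medium_scoop, small_scoop, large_scoop's own z axis and vertical below 0.1 rad and horizontal distance between small_scoop and medium_scoop below 0.009 m and z of small_scoop in the frame of medium_scoop between 0.002 and 0.0085 m and z of large_scoop in the frame of tray_floor between -0.003 and 0.004 m and horizontal distance between large_scoop and tray_floor below 0.04 m), for 0.2 s.
3. the tray's pointer is level with the red clip (y of tray_pointer in the frame of clip between -0.008 and 0.008 m), for 0.2 s.
At the end, for the whole second after the job is handed in: Small nested in medium and medium in large (axes within 9 mm, each origin 2 to 8.5 mm above the next, all within 0.1 rad of upright), the large scoop standing on the tray's floor within 40 mm of its centre, the tray's pointer within 8 mm of the clip along the slide, and scoops and tray at rest (all of step 2 and all of step 3 and linear speed of each of large_scoop, medium_scoop, small_scoop below 0.02 m/s and velocity of joint tray between -0.005 and 0.005 m/s); the robot touches nothing.
It fails at once if the acrylic grinder is moved more than 30 mm or tipped over (distance of acrylic_grinder from where it was at the start of the episode above 0.03 m or angle between acrylic_grinder's own z axis and vertical above 0.5 rad).
It fails at once if the shaker cap is moved more than 30 mm or tipped over (distance of shaker_cap from where it was at the start of the episode above 0.03 m or angle between shaker_cap's own z axis and vertical above 0.5 rad).
It fails at once if the grinder core is moved more than 30 mm or tipped over (distance of grinder_core from where it was at the start of the episode above 0.03 m or angle between grinder_core's own z axis and vertical above 0.5 rad).
It also fails if it takes over 72 s, if anything falls off the work surface, if the arm or the gripper's body presses on something with over 40 N, if the wrist force passes 120 N, or if a joint passes its speed limit or range.

### The arm

A 6-joint arm with a two-finger parallel gripper is mounted at the origin on the work surface. World frame = base frame: x ahead of the robot, y to its left, z up, the work surface at z = 0. Lengths are in m, angles in rad, forces in N, time in s.
With the tool pointing down it reaches from about 0.375 to 0.9 m from the base axis. Payload 3.1 kg.
Tool frame: the origin (TCP) lies midway between the tips of the shut fingers; the grasp point (between the pads) lies 19 mm behind it; x points along the fingers, y is the direction in which the jaws open and shut, and the axes are right-handed (so a half turn about x gives the same grasp; the last joint's range is limited). The gripper opens to 87 mm and grips with 3 to 60 N. Pads are 19 mm wide; open, the fingers measure 117 mm over their backs; the gripper's body (75 mm by 190 mm) begins 51 mm behind the grasp point.
Start: joints at [1.151, 0.527, 1.433, -0, 1.181, -0.178], TCP at [0.15, 0.607, 0.223] pointing down, gripper open.
Joint ranges: [-3.08, 3.08], [-0.75, 2.2], [0.22, 2.44], [-1.43, 4.57], [0, 2.65], [-2.85, 2.85]. Speed limits (rad/s): [2.79, 2.79, 3.14, 3.14, 3.14, 3.14].

### API

Orientations are given as a unit quaternion [x, y, z, w].
In Python, from rig import get_obs, imaging, robot gives the robot as it stands.
- The arm moves only by the shell command python3 -m inch 'ROWS' [FORCE]. ROWS is JSON, a list of rows, each a list of 3 entries, a list of its own where there are three numbers: the finger opening in mm, from 0 to 87, then the shift along the tool's x, y, z in mm, then the turn, a rotation vector about the tool's x, y, z in degrees. In form: [[grip, [dx, dy, dz], [wx, wy, wz]], ...]. A call has 1 to 12 rows; each row shifts and turns the pose as measured when the row begins, along the tool's axes as they then stand; what a row does not reach is not made up. A row lasts 1/8 s, in which the tool goes at most 62.5 mm and 10.7 degrees, less where a joint would pass 70% of its speed; a pose out of reach is approached as far as the arm can. A call with a gripper value outside its range is refused whole. The fingers move at their own pace and stop on an object; FORCE is the grip in N (left out, the last holds). Time passes only in rows, so rows that do not move let the fingers close. It gives the time, the measured TCP pose, the force and the opening at its end, in the units of the state.
- get_obs(): the state, without advancing time (a new reading comes with each control period).
- imaging.camera(name): name is "side" or "top" or "wrist"; returns the picture (420x560x3 uint8, red, green, blue); there is no depth.
- imaging.camera_params(name): a dict with "camera_matrix" (3x3 intrinsics, pixels), "k1" (the pictures are not rectified: a ray, as slopes to the right and down, at radius r is drawn at 1 + k1 r^2 times it, then the intrinsics apply), "xyz" and "rotation" of the camera in the world. Camera axes: x right, y down, z forward; pixel columns grow to the right and rows downward; lengths in m; the calibration is good to about 2 mm. A picture is of the moment at which its call begins: read the wrist's pose just before it. camera_params takes no time and is no camera call; for the wrist camera it gives the pose at the moment of the call.
- robot.hand_in(): hands the job in, once; it reports no verdict.
Trained networks look in the newest picture that a camera, given by its name, has taken for a name from the list of things; names that differ only in an ending like _2 or _b are one class to them, and where a whole thing is asked for, a point or a joint stands for the part that bears it (a point fixed in the world has none). Each returns a list of dicts, best first, with "confidence" (0 to 1); they miss things now and then, are a little off and sometimes report something else, mostly with a low value. They report only what shows in the picture. A call takes as long as a camera call. They do not tell look-alikes from the thing itself.
- imaging.cut_out(camera, target): "pixels" (420x560 bool, what is visible of it) and "box" ([centre column, centre row, width, height] in pixels, round what is visible of it).
- imaging.tip_of(camera, target): "pixel" ([column, row] in pixels: a listed point, or the origin of a listed thing).
The state is a dict: "time": time; "q": joint angles; "joint_velocities": joint speeds; "joint_torque": joint torques, N m; "position": TCP position; "tool_rot": TCP orientation; "ft_force": force on the tool from outside, world axes, zero at the start; "moment": the same for the moment, N m; "grip_width": finger opening in m.
Only numpy, scipy, OpenCV 4.12 (cv2) and the standard library are available. Lean on these libraries where they do the work, as an engineer would, in place of code of your own. Each camera call takes 0.05 s, during which the arm holds its last target. There are 200 camera calls.

## Working session

There is one attempt and no reset: what is moved stays moved. The work goes in short steps, Python scripts to look and compute and a shell command to move; the robot and the scene stay as the last step left them, time stands still between calls to the robot, and variables do not carry over. Pictures are saved under pics/ and viewed, about 8 in all and at most 12, crops included, and the job is handed in when it is done.

```bash
ls; mkdir -p pics; cat > h.py <<'E'
import numpy as np, cv2
from scipy.spatial.transform import Rotation as R
from rig import get_obs, imaging, robot
def par(n):
    p=imaging.camera_params(n); return np.array(p["camera_matrix"]),p["k1"],np.array(p["xyz"]),np.array(p["rotation"])
def rot(r): 
    r=np.array(r); return r if r.shape==(3,3) else R.from_quat(r).as_matrix()
def ray(P,px):
    K,k,c,r=P; d=(np.array(px,float)-[K[0,2],K[1,2]])/[K[0,0],K[1,1]]
    u=d.copy()
    for _ in range(20): u=d/(1+k*(u@u))
    v=rot(r)@np.array([u[0],u[1],1]); return c,v/np.linalg.norm(v)
def at_z(P,px,z):
    c,v=ray(P,px); return c+v*(z-c[2])/v[2]
def proj(P,X):
    K,k,c,r=P; q=rot(r).T@(np.array(X)-c); u=q[:2]/q[2]; u=u*(1+k*(u@u)); return u*[K[0,0],K[1,1]]+[K[0,2],K[1,2]]
def tri(L):
    A=np.zeros((3,3));b=np.zeros(3)
    for P,px in L:
        c,v=ray(P,px);M=np.eye(3)-np.outer(v,v);A+=M;b+=M@c
    X=np.linalg.solve(A,b); res=[np.linalg.norm((np.eye(3)-np.outer(v,v))@(X-c)) for c,v in [ray(*l) for l in L]]
    return X,max(res)
def shot(n,f=None):
    P=par(n); im=imaging.camera(n)
    if f: cv2.imwrite(f"pics/{f}.png",im[:,:,::-1])
    return P,im
E
python3 - <<'E'
from h import *
A=[shot(n)[1] for n in ("top","side")]
cv2.imwrite("pics/a0.png",np.vstack(A)[:,:,::-1]); 
im=np.hstack([cv2.resize(a,(560,420)) for a in A]); 
for n,a in zip(("top","side"),A): cv2.imwrite(f"pics/{n}0.png",cv2.resize(a,(800,600),interpolation=cv2.INTER_CUBIC)[:,:,::-1])
P={n:par(n) for n in("top","side")}
for n in P: print(n,P[n][2],P[n][0][0,0],rot(P[n][3])[:,2])
for t in "large_scoop medium_scoop small_scoop slide tray_floor tray_push tray_pointer clip acrylic_grinder shaker_cap grinder_core".split():
    for n in P:
        for d in imaging.tip_of(n,t)[:4]: print(t,n,np.round(d["pixel"],1),round(d["confidence"],2),at_z(P[n],d["pixel"],0.0).round(3))
print(get_obs())
E
```

```text
pics
top [0.35601673 0.03331115 1.17579552] 438.43040513176487 [ 0.1503607  -0.0209606  -0.98840898]
side [ 0.10566467 -0.80221397  0.75613268] 416.2989236451357 [ 0.34477695  0.70564277 -0.61902919]
large_scoop top [317.8 171.7] 0.71 [ 0.621 -0.092  0.   ]
large_scoop side [332.5 226.3] 0.83 [ 0.625 -0.068  0.   ]
medium_scoop top [337. 229.] 0.74 [ 0.463 -0.142  0.   ]
medium_scoop side [298.  259.9] 0.82 [ 0.476 -0.139  0.   ]
medium_scoop side [331.9 226.2] 0.56 [ 0.624 -0.067  0.   ]
small_scoop top [210.2 231.9] 0.87 [0.454 0.199 0.   ]
small_scoop top [220.  287.3] 0.67 [0.307 0.17  0.   ]
small_scoop top [284.6 242.9] 0.65 [ 0.425 -0.001  0.   ]
small_scoop side [197.2 210.3] 0.9 [0.313 0.184 0.   ]
small_scoop side [258.8 235.6] 0.69 [ 0.427 -0.006  0.   ]
small_scoop side [238.7 197.4] 0.59 [0.446 0.185 0.   ]
slide top [280.1 165.6] 0.58 [0.637 0.012 0.   ]
slide side [320.9 208.9] 0.77 [0.638 0.015 0.   ]
tray_floor top [314.4 169.8] 0.63 [ 0.626 -0.083  0.   ]
tray_floor top [281.3 165.5] 0.27 [0.638 0.008 0.   ]
tray_floor side [336.5 227.1] 0.78 [ 0.633 -0.076  0.   ]

[... 761 characters left out ...]
6.8] 0.51 [ 0.438 -0.319  0.   ]
{'time': 1.2, 'q': array([ 1.15045002e+00,  5.27488615e-01,  1.43265564e+00, -4.10959428e-05,
        1.18136403e+00, -1.78527682e-01]), 'joint_velocities': array([-0.00036497,  0.0007924 , -0.00118202,  0.00109097, -0.00067251,
       -0.00072246]), 'joint_torque': array([ 7.46999740e-04, -4.40030086e+01, -1.76984489e+01,  6.33634441e-02,
        5.04729326e-02, -9.42119641e-06]), 'position': array([0.14967219, 0.60682541, 0.22256955]), 'tool_rot': array([ 0.08530669,  0.70192348, -0.08525762,  0.70196676]), 'ft_force': array([ 0.92801581, -0.26675995, -0.6724081 ]), 'moment': array([ 0.06299309, -0.02244282,  0.01032004]), 'grip_width': 0.08673361784887831}
```

View pics/top0.png

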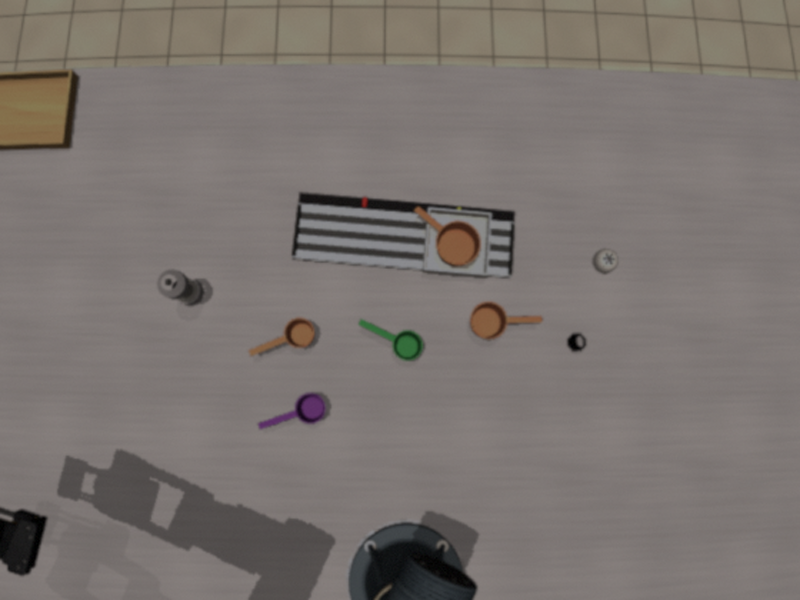

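View pics/side0.png

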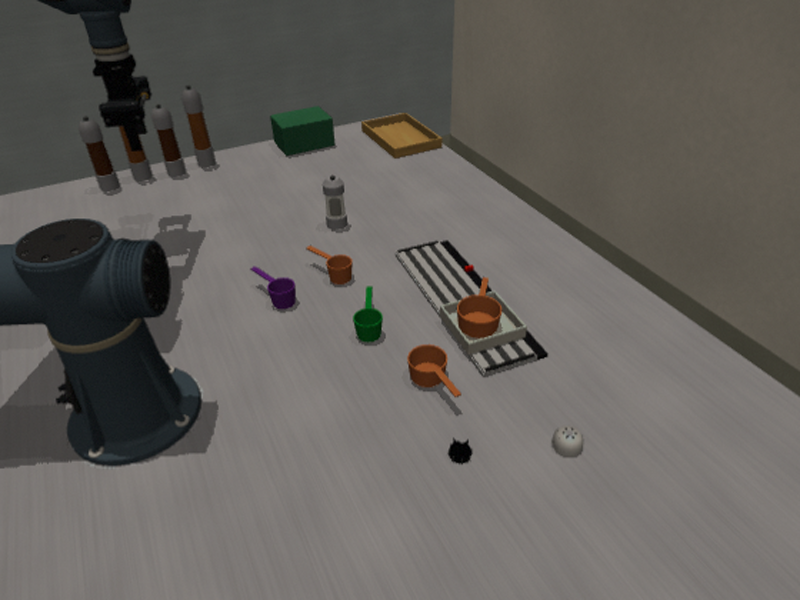

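Top view (800×600 px): the tray holds the large scoop at (458,242), handle up-left. The medium scoop is at (488,320), handle to the right (-y). The red clip is at (365,202).
Small-scoop candidates: copper (300,333), green (407,345), purple (311,408). Only the copper one matches the description, and I'll confirm it in a crop before reaching. Next I fit the poses from two views using silhouettes.

```bash
cat >> h.py <<'E'
from scipy.optimize import minimize
DIM=dict(large_scoop=(.042,.037,.042,.100),medium_scoop=(.043,.030,.035,.098),small_scoop=(.044,.023,.028,.096))
def sil(P,s,p,S=4):
    h,rf,rr,L=DIM[s]; x,y,z,a=p; t=np.linspace(0,2*np.pi,40); D=np.array([np.cos(a),np.sin(a)]);N=np.array([-D[1],D[0]])
    cup=[(x+r*np.cos(u),y+r*np.sin(u),z+k) for r,k in((rf,0),(rr,h)) for u in t]
    hd=[(*(np.array([x,y])+D*l+N*w),z+k) for l in(rr-.003,L) for w in(-.006,.006) for k in(h-.004,h)]
    m=np.zeros((420*S,560*S),np.uint8)
    for pts in(cup,hd):
        q=(np.array([proj(P,v) for v in pts])+.5)*S
        cv2.fillConvexPoly(m,cv2.convexHull(q.astype(np.float32)).astype(np.int32),255)
    return cv2.resize(m,(560,420),interpolation=cv2.INTER_AREA)/255.
def fit(s,views,p0,fixz=None):  # p=(x,y,z,handle direction angle)
    def cost(v):
        p=[v[0],v[1],v[3] if fixz is None else fixz,v[2]]; c=0
        for P,m in views:
            q=sil(P,s,p); c+=1-np.minimum(q,m).sum()/np.maximum(q,m).sum()
        return c/len(views)
    v0=np.array([p0[0],p0[1],p0[3],p0[2]]); n=4 if fixz is None else 3
    st=np.array([.008,.008,.15,.006]); sx=[v0[:n]]+[v0[:n]+st[:n]*np.eye(4)[i,:n] for i in range(n)]
    r=minimize(cost,v0[:n],method="Nelder-Mead",options=dict(initial_simplex=sx,maxiter=160,xatol=2e-4,fatol=1e-4))
    return r.x,r.fun
def copper(im,px,rad=60):
    hsv=cv2.cvtColor(im,cv2.COLOR_RGB2HSV); m=((hsv[...,0]<22)&(hsv[...,1]>110)&(hsv[...,2]>45)).astype(np.uint8)
    n,l,st,c=cv2.connectedComponentsWithStats(m); ok=[i for i in range(1,n) if st[i,4]>60]
    i=min(ok,key=lambda i:np.linalg.norm(c[i]-px)); return (l==i).astype(float)
E
python3 - <<'E'
from h import *
V={n:shot(n) for n in("top","side")}
for s,g,a in(("medium_scoop",(.465,-.14,0),-1.5),("small_scoop",(.452,.195,0),1.9),("large_scoop",(.622,-.083,.016),.9)):
    vs=[]
    for n in V:
        P,im=V[n]; m=copper(im,proj(P,(g[0]+.03*np.cos(a),g[1]+.03*np.sin(a),.03))); vs.append((P,m))
    x,f=fit(s,vs,(*g,a)); print(s,x.round(4),"cost",round(f,3),[int(m.sum()) for _,m in vs])
E
```

```text
medium_scoop [ 4.7290e-01 -1.4770e-01 -1.5554e+00  1.1000e-03] cost 0.12 [571, 743]
small_scoop [0.449  0.1954 1.9749 0.0031] cost 0.158 [404, 354]
large_scoop [ 0.6144 -0.0913  0.8749  0.0178] cost 0.104 [800, 824]
```

```bash
cat >> h.py <<'E'
def state():
    o=get_obs(); M=R.from_quat(o["tool_rot"]).as_matrix(); return o,M
def plan(pos,jaw=None):
    """prints yaw turn (deg about tool x), levelling, and shift in tool axes (mm) after the turn"""
    o,M=state(); cur=np.degrees(np.arctan2(M[1,1],M[0,1])); p=np.array(o["position"])
    if jaw is None: jaw=cur
    best=[]
    for k in(-180,0,180,-360,360):
        d=jaw+k-cur
        if abs(d)<=185: best.append((abs(d),d))
    out=[]
    for _,d in sorted(best)[:2]:
        j=np.radians(cur+d); T=np.array([[0,0,-1],[np.cos(j),np.sin(j),0],[np.sin(j),-np.cos(j),0]]).T
        w=np.degrees(R.from_matrix(M.T@T).as_rotvec())
        out.append((w.round(1),(T.T@(np.array(pos)-p)*1000).round(1)))
    print("t",round(o["time"],2),"pos",p.round(4),"jaw",round(cur,1),"q1,q6",np.array(o["q"])[[0,5]].round(2),"F",np.array(o["ft_force"]).round(1),"w",round(o["grip_width"]*1000,1))
    for w,s in out: print("  turn",w,"shift",s)
E
python3 -c "
from h import *
plan((.42,.25,.22));plan((.42,.25,.22),np.degrees(1.975)+90)"
```

```text
t 1.3 pos [0.1496 0.6068 0.2225] jaw 76.1 q1,q6 [ 1.15 -0.18] F [-0.4  0.1  0.7] w 87.0
  turn [-0.  0. -0.] shift [   2.5 -281.7  348. ]
  turn [180.  -0.  -0.] shift [   2.5  281.7 -348. ]
t 1.3 pos [0.1496 0.6068 0.2225] jaw 76.1 q1,q6 [ 1.15 -0.18] F [-0.4  0.1  0.7] w 87.0
  turn [53.  0. -0.] shift [  2.5 108.3 434.4]
  turn [-127.    0.    0.] shift [   2.5 -108.3 -434.4]
```

```bash
python3 -m inch '[[87,[0,-35,43.5],[0,0,0]],[87,[0,-35,43.5],[0,0,0]],[87,[0,-35,43.5],[0,0,0]],[87,[0,-35,43.5],[0,0,0]],[87,[0,-35,43.5],[0,0,0]],[87,[0,-35,43.5],[0,0,0]],[87,[0,-35,43.5],[0,0,0]],[87,[0,-35,43.5],[0,0,0]],[87,[0,0,0],[10,0,0]],[87,[0,0,0],[10,0,0]],[87,[0,0,0],[10,0,0]]]' 30
python3 - <<'E'
from h import *
P,im=shot("wrist")
cv2.imwrite("pics/w1.png",im[:,:,::-1])
q=proj(P,(.449,.195,.04)); print(q, P[2])
plan((.449,.195,.22),113.2+90)
plan((.50,-.17,.22),0)
E
```

```text
time: 2.68
position: [0.4335, 0.2428, 0.2242]
tool_rot: [0.273, 0.651, -0.266, 0.656]
ft_force: [-0.1, -0.6, -0.7]
grip_width: 0.0873
[259.20603963 223.92549209] [0.38626303 0.28878757 0.38514014]
t 2.73 pos [0.4335 0.243  0.2242] jaw 45.0 q1,q6 [ 0.28 -0.5 ] F [ 0.4 -0.4 -0.4] w 86.8
  turn [21.8  0.  -0.7] shift [ 4.2 -4.7 50.2]
  turn [-158.2    1.     0. ] shift [  4.2   4.7 -50.2]
t 2.73 pos [0.4335 0.243  0.2242] jaw 45.0 q1,q6 [ 0.28 -0.5 ] F [ 0.4 -0.4 -0.4] w 86.8
  turn [45.  -0.1 -0.7] shift [  4.2  66.5 413. ]
  turn [-135.     0.9   -0.2] shift [   4.2  -66.5 -413. ]
```

View pics/w1.png

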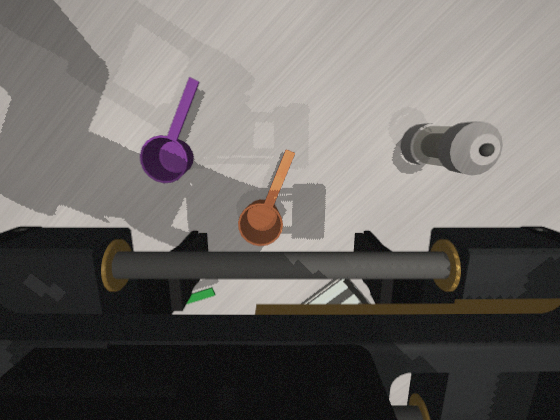

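The copper scoop at (261,222) is the small one, since it isn't purple or green. It lies where the fit predicted, at (259,224). Now the medium scoop.

```bash
python3 -m inch '[[87,[0,0,0],[10.5,0,0]],[87,[0,0,0],[10.5,0,0]],[87,[0,0,0],[10.5,0,0]],[87,[0,4,55],[10.5,0,-0.7]],[87,[0,4,56],[3,0,0]],[87,[0,4,56],[0,0,0]],[87,[0,4,56],[0,0,0]],[87,[0,4,56],[0,0,0]],[87,[0,4,56],[0,0,0]],[87,[0,4,56],[0,0,0]],[87,[0,4,56],[0,0,0]],[87,[0,4,56],[0,0,0]]]'
python3 - <<'E'
from h import *
P,im=shot("wrist")
cv2.imwrite("pics/w2.png",im[:,:,::-1])
m=copper(im,proj(P,(.473,-.16,.04)));print(m.sum())
for z in(0,None): print(fit("medium_scoop",[(P,m)],(.473,-.148,0,-1.555),z))
V={n:shot(n) for n in("top","side")}
vs=[(P,m)]+[(V[n][0],copper(V[n][1],proj(V[n][0],(.473,-.17,.03)))) for n in V]
print([v[1].sum() for v in vs]); print(fit("medium_scoop",vs,(.473,-.148,0,-1.555)))
plan((.473,-.21,.12),0)
E
```

```text
time: 4.22
position: [0.492, -0.2678, 0.2241]
tool_rot: [0.497, 0.505, -0.491, 0.507]
ft_force: [1.6, -0.3, 0.3]
grip_width: 0.087
3794.0
(array([ 0.47370615, -0.15038146, -1.55348543]), np.float64(0.045349768899519693))
(array([ 0.47318182, -0.14906945, -1.5482496 , -0.00807784]), np.float64(0.02277425526072152))
[np.float64(3794.0), np.float64(561.0), np.float64(742.0)]
(array([ 4.73115482e-01, -1.49091520e-01, -1.54249567e+00,  1.41413643e-05]), np.float64(0.11141718544398331))
t 4.38 pos [ 0.4923 -0.2691  0.2239] jaw 1.1 q1,q6 [-0.7  -0.73] F [-0.4  0.9 -1.1] w 87.0
  turn [ 1.1 -0.2 -0.5] shift [103.9 -19.3 -59.1]
  turn [-178.9    0.8   -0.3] shift [103.9  19.3  59.1]
```

View pics/w2.png

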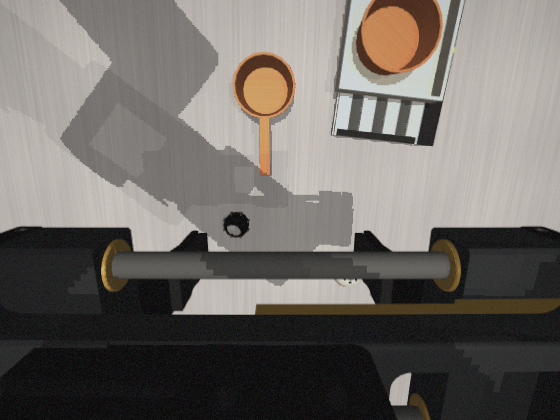

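The medium scoop is at wrist pixel (264,86) with its handle pointing down, and the fit agrees across all three views. Its handle matches the jaw angle, so I approach and descend with a small correction between.

```bash
python3 -m inch '[[40,[40,-9,-31],[0,0,-0.5]],[40,[40,-9,-31],[0,0,0]],[40,[40,0,0],[0,0,0]],[40,[0,0,0],[0,0,0]]]'
python3 - <<'E'
from h import *
plan((.4747,-.207,.027),1.5)
E
```

```text
time: 4.88
position: [0.473, -0.202, 0.1027]
tool_rot: [0.494, 0.508, -0.492, 0.506]
ft_force: [0.4, 0.3, 1.2]
grip_width: 0.0548
t 4.88 pos [ 0.473  -0.202   0.1027] jaw 1.6 q1,q6 [-0.62 -0.65] F [0.4 0.3 1.2] w 54.8
  turn [ 0.1 -0.2 -0. ] shift [75.7  1.6  5. ]
  turn [-1.799e+02  1.000e-01 -4.000e-01] shift [75.7 -1.6 -5. ]
```

```bash
python3 -m inch '[[40,[25,2,5],[0,0,0]],[40,[25,0,0],[0,0,0]],[40,[24,0,0],[0,0,0]],[40,[0,0,0],[0,0,0]]]'
python3 - <<'E'
from h import *
plan((.4747,-.207,.027),1.5)
E
```

```text
time: 5.38
position: [0.4802, -0.2072, 0.0337]
tool_rot: [0.493, 0.506, -0.489, 0.511]
ft_force: [0.4, -0.4, -0.3]
grip_width: 0.04
t 5.38 pos [ 0.4802 -0.2072  0.0337] jaw 2.0 q1,q6 [-0.62 -0.66] F [ 0.4 -0.4 -0.3] w 40.0
  turn [ 0.5  0.1 -0.5] shift [ 6.7 -5.5 -0.4]
  turn [-179.5    0.9    0.2] shift [6.7 5.5 0.4]
```

```bash
python3 -m inch '[[40,[6.5,-5.5,0],[0,0,0]],[40,[0,0,0],[0,0,0]],[8,[0,0,0],[0,0,0]],[8,[0,0,0],[0,0,0]],[8,[0,0,0],[0,0,0]],[8,[0,0,0],[0,0,0]],[8,[0,0,0],[0,0,0]],[8,[0,0,0],[0,0,0]]]' 50
python3 - <<'E'
from h import *
plan((.4747,-.207,.027),1.5)
E
```

```text
time: 6.38
position: [0.477, -0.2088, 0.0314]
tool_rot: [0.493, 0.503, -0.489, 0.515]
ft_force: [0.4, 0.6, -0.7]
grip_width: 0.0106
t 6.38 pos [ 0.477  -0.2088  0.0314] jaw 2.1 q1,q6 [-0.63 -0.67] F [ 0.4  0.6 -0.7] w 10.6
  turn [ 0.6  0.4 -0.9] shift [ 4.4 -2.3 -1.9]
  turn [-179.4    1.4    0.6] shift [4.4 2.3 1.9]
```

```bash
python3 -m inch '[[8,[-20,0,0],[0,0,-0.9]],[8,[-30,0,0],[0,0,0]],[8,[-25,0,0],[0,0,0]],[8,[0,0,0],[0,0,0]],[8,[0,0,0],[0,0,0]]]'
python3 - <<'E'
from h import *
V={n:shot(n) for n in("wrist","top","side")}
cv2.imwrite("pics/w3.png",np.hstack([V["wrist"][1][:,100:500],V["side"][1][100:,150:450].repeat(1,0) if 0 else cv2.resize(V["side"][1][150:360,200:400],(400,420))])[:,:,::-1])
plan((.4747,-.207,.1),1.5)
L=[(V[n][0],copper(V[n][1],proj(V[n][0],(.61,-.086,.04)))) for n in("top","side")]
print(fit("large_scoop",L,(.614,-.091,.016,.87)))
for t in("tray_floor","tray_pointer","clip","tray_push"):
    T=[]
    for n in V:
        d=imaging.tip_of(n,t)
        if d and d[0]["confidence"]>.3: T.append((V[n][0],d[0]["pixel"])); print(t,n,np.round(d[0]["pixel"],1),round(d[0]["confidence"],2))
    if len(T)>1: print(t,*tri(T))
E
```

```text
time: 7.0
position: [0.4752, -0.2075, 0.106]
tool_rot: [0.489, 0.509, -0.493, 0.509]
ft_force: [-0.5, -0.1, -1.1]
grip_width: 0.0105
t 7.15 pos [ 0.4752 -0.2075  0.1057] jaw 2.1 q1,q6 [-0.62 -0.65] F [ 1.   0.7 -1.8] w 10.7
  turn [0.6 0.2 0.3] shift [ 5.7 -0.4 -0.5]
  turn [-179.4   -0.5    0.3] shift [5.7 0.4 0.5]
(array([ 0.61541758, -0.09159607,  0.85782172,  0.01020484]), np.float64(0.6253000712811925))
tray_floor top [318.6 169.4] 0.7
tray_floor side [335.5 225.7] 0.7
tray_floor [ 0.6204869  -0.09120614  0.021756  ] 0.0017582274824775091
tray_pointer wrist [554.6  92.8] 0.55
tray_pointer top [342.7 169.5] 0.75
tray_pointer side [362.4 221. ] 0.72
tray_pointer [ 0.63203839 -0.13996624  0.07894483] 0.02955667514561647
clip top [255.7 142.7] 0.41
clip side [239.7 195.8] 0.4
clip [0.54211808 0.08963974 0.10017729] 0.12610528822039754
tray_push wrist [456.8 156.6] 0.85
tray_push top [345.  170.9] 0.78
tray_push side [350.3 235.8] 0.73
tray_push [ 0.61576087 -0.15791456  0.03701882] 0.0048839121667268465
```

View pics/w3.png

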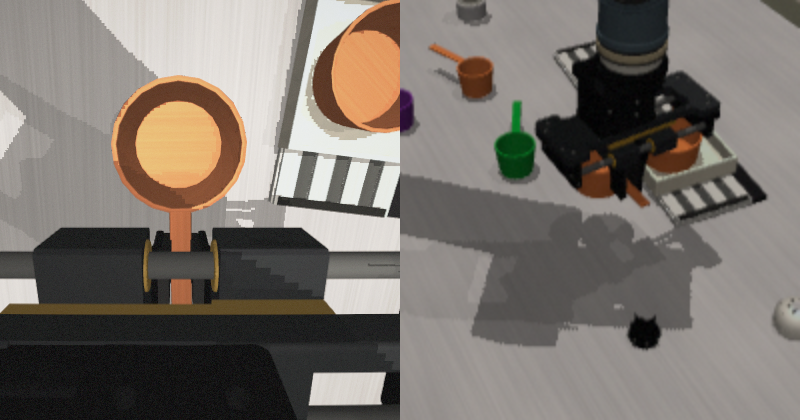

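Medium scoop is held level by its handle. I'll step sideways so the wrist camera sees both the held cup and the large one.

```bash
python3 -m inch '[[8,[-15,30,10],[0,0,0]],[8,[-15,30,10],[0,0,0]],[8,[-5,5,5],[0,0,0]],[8,[0,0,0],[0,0,0]],[8,[0,0,0],[0,0,0]]]'
cat >> h.py <<'E'
def fitw(s,P,m,p0,fixz=None,W=None):
    """wrist fit on pixels W only"""
    W=np.ones((420,560)) if W is None else W
    def cost(v):
        q=sil(P,s,(v[0],v[1],v[3] if fixz is None else fixz,v[2]),2)*W; return 1-np.minimum(q,m*W).sum()/np.maximum(q,m*W).sum()
    n=4 if fixz is None else 3; v0=np.array([p0[0],p0[1],p0[3],p0[2]])[:n]; st=np.array([.008,.008,.15,.006])
    sx=[v0]+[v0+st[:n]*np.eye(4)[i,:n] for i in range(n)]
    r=minimize(cost,v0,method="Nelder-Mead",options=dict(initial_simplex=sx,maxiter=160,xatol=1e-4,fatol=1e-4)); return r.x.round(4),round(r.fun,3)
E
cat > look.py <<'E'
from h import *
import sys
P,im=shot("wrist",sys.argv[1]); o,M=state(); p=o["position"]
W=np.ones((420,560));W[215:]=0
zs=p[2]-.031; g=(p[0]+M[0,2]*-.058,p[1]+M[1,2]*-.058,zs); a=np.arctan2(M[1,2],M[0,2])
m=copper(im,proj(P,(g[0],g[1],zs+.03))); print("med",m.sum(),fitw("medium_scoop",P,m,(*g,a),zs,W),fitw("medium_scoop",P,m,(*g,a),None,W), "guess",np.round(g,4),round(a,3))
L=(.6155,-.0915,.016); m=copper(im,proj(P,(.618,-.089,.04))); print("large",m.sum(),fitw("large_scoop",P,m,(*L,.87),.017,W),fitw("large_scoop",P,m,(*L,.87),None,W))
plan((.615,-.15,.1),2)
E
python3 look.py w4
```

```text
time: 8.38
position: [0.539, -0.2289, 0.1407]
tool_rot: [0.488, 0.511, -0.494, 0.507]
ft_force: [0.2, -0.2, -1.5]
grip_width: 0.0104
med 15317.0 (array([ 0.5372, -0.1706, -1.4837]), np.float64(0.054)) (array([ 0.5375, -0.1698, -1.4892,  0.1047]), np.float64(0.009)) guess [ 0.5368 -0.1708  0.1096] -1.535
large 9559.0 (array([ 0.6136, -0.0927,  0.8639]), np.float64(0.03)) (array([ 0.6156, -0.0923,  0.8815,  0.011 ]), np.float64(0.008))
t 8.43 pos [ 0.5389 -0.2288  0.1406] jaw 2.1 q1,q6 [-0.59 -0.62] F [-0.5  0.2 -1.6] w 10.8
  turn [0.1 0.  0.6] shift [ 40.6  78.9 -76.1]
  turn [-179.9   -1.     0. ] shift [ 40.6 -78.9  76.1]
```

```bash
python3 -m inch '[[8,[0,40,-37.5],[0,0,0.6]],[8,[0,39.5,-37.5],[0,0,0]],[8,[0,0,0],[0,0,0]],[8,[0,0,0],[0,0,0]],[8,[0,0,0],[0,0,0]]]'
cat > look2.py <<'E'
from h import *
import sys
P,im=shot("wrist",sys.argv[1]); o,M=state(); p=o["position"]
W=np.ones((420,560));W[215:]=0
zs=p[2]-.031; g=(p[0]+M[0,2]*-.058,p[1]+M[1,2]*-.058,zs-.005); a=np.arctan2(M[1,2],M[0,2])
hsv=cv2.cvtColor(im,cv2.COLOR_RGB2HSV)
V={n:shot(n) for n in("top","side")}
plan((p[0]+.6156-g[0],p[1]-.0923-g[1],p[2]))
plan((.615,-.15,.1),2)
c=np.hstack([im[:,100:500],cv2.resize(V["side"][1][150:300,260:410],(400,420))]); cv2.imwrite(f"pics/{sys.argv[1]}c.png",c[:,:,::-1])
E
python3 look2.py w5
```

```text
time: 9.05
position: [0.611, -0.1495, 0.1371]
tool_rot: [0.49, 0.511, -0.494, 0.505]
ft_force: [0.0, -0.4, -1.1]
grip_width: 0.0106
t 9.2 pos [ 0.6114 -0.1499  0.1374] jaw 1.8 q1,q6 [-0.42 -0.45] F [-0.7  0.1 -0.9] w 10.6
  turn [-0.  -0.2  0.5] shift [0.3 6.  0.6]
  turn [180.    0.8   0.2] shift [ 0.3 -6.  -0.6]
t 9.2 pos [ 0.6114 -0.1499  0.1374] jaw 1.8 q1,q6 [-0.42 -0.45] F [-0.7  0.1 -0.9] w 10.6
  turn [-0.2 -0.2  0.5] shift [37.4  3.6  0.2]
  turn [179.8   0.8   0.2] shift [37.4 -3.6 -0.2]
```

View pics/w5c.png

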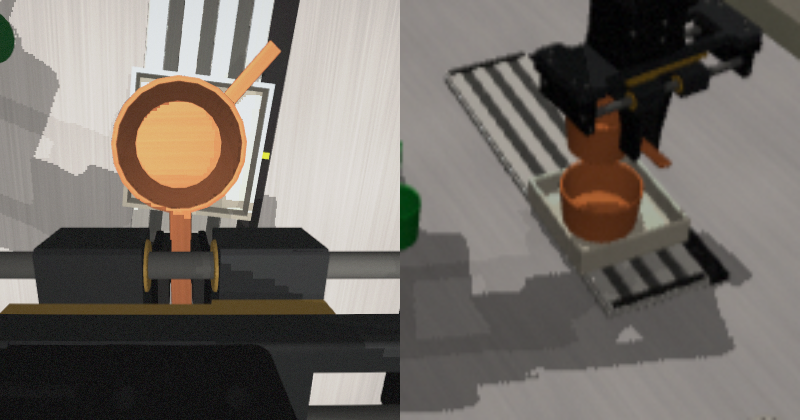

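The held medium scoop sits over the large one. I'm correcting 5 mm in x and starting down.

```bash
python3 -m inch '[[8,[15,5,1],[0,0,0.5]],[8,[20,0,0],[0,0,0]],[8,[0,0,0],[0,0,0]],[8,[0,0,0],[0,0,0]]]'
python3 - <<'E'
from h import *
plan((.6165,-.151,.1),2)
P,im=shot("wrist","w6")
V={n:shot(n) for n in("top","side")}
c=np.hstack([im[:,100:500],cv2.resize(V["side"][1][150:300,260:410],(400,420))]); cv2.imwrite("pics/w6c.png",c[:,:,::-1])
o,M=state();p=np.array(o["position"]); W=np.ones((420,560));W[215:]=0
# predicted silhouettes at believed poses (biased z), report mask overlap of union
m=((cv2.cvtColor(im,cv2.COLOR_RGB2HSV)[...,0]<22)&(cv2.cvtColor(im,cv2.COLOR_RGB2HSV)[...,1]>110)).astype(float)
def cost(v):
    q=np.maximum(sil(P,"medium_scoop",(v[0],v[1],p[2]-.036,-1.5),2),sil(P,"large_scoop",(v[2],v[3],.011,.88),2))*W
    return 1-np.minimum(q,m*W).sum()/np.maximum(q,m*W).sum()
v0=np.array([p[0]-.0014,p[1]+.059,.6156,-.0923]); r=minimize(cost,v0,method="Nelder-Mead",options=dict(initial_simplex=[v0]+list(v0+.006*np.eye(4)),maxiter=250))
print(cost(v0),r.x.round(4),r.fun,"diff",(r.x[2:]-r.x[:2]).round(4))
E
```

```text
time: 9.7
position: [0.6163, -0.1526, 0.1001]
tool_rot: [0.494, 0.507, -0.492, 0.507]
ft_force: [0.7, -0.1, -1.3]
grip_width: 0.0108
t 9.7 pos [ 0.6163 -0.1526  0.1001] jaw 1.7 q1,q6 [-0.42 -0.45] F [ 0.7 -0.1 -1.3] w 10.8
  turn [-0.3 -0.1 -0.1] shift [ 0.1  0.2 -1.6]
  turn [ 1.797e+02 -1.000e-01  2.000e-01] shift [ 0.1 -0.2  1.6]
0.018793449196271572 [ 0.6151 -0.0936  0.6165 -0.0916] 0.01322063182210842 diff [0.0014 0.002 ]
```

```bash
python3 -m inch '[[8,[12,1,-2],[0,0,0]],[8,[12,0,0],[0,0,0]],[8,[0,0,0],[0,0,0]],[8,[0,0,0],[0,0,0]]]'; python3 -c "
from h import *
plan((.617,-.1505,.053),2)"
```

```text
time: 10.35
position: [0.6178, -0.1501, 0.0754]
tool_rot: [0.494, 0.507, -0.491, 0.508]
ft_force: [-0.0, 0.7, -1.4]
grip_width: 0.0104
t 10.35 pos [ 0.6178 -0.1501  0.0754] jaw 1.7 q1,q6 [-0.42 -0.45] F [-0.   0.7 -1.4] w 10.4
  turn [-0.3 -0.1 -0.2] shift [22.4 -0.8  0.4]
  turn [179.7  -0.3   0.2] shift [22.4  0.8 -0.4]
```

```bash
python3 -m inch '[[8,[10,-0.8,0],[0,0,0]],[8,[7,0,0],[0,0,0]],[8,[0,0,0],[0,0,0]]]'; python3 -m inch '[[8,[3,0,0],[0,0,0]],[8,[0,0,0],[0,0,0]]]';  python3 -c "
from h import *
plan((.617,-.1505,.053),2)"
```

```text
time: 10.72
position: [0.6171, -0.1502, 0.0573]
tool_rot: [0.494, 0.507, -0.491, 0.508]
ft_force: [0.0, 0.8, -2.2]
grip_width: 0.0108
time: 10.98
position: [0.6173, -0.1503, 0.0543]
tool_rot: [0.494, 0.507, -0.491, 0.508]
ft_force: [-1.1, -1.0, -1.4]
grip_width: 0.0109
t 10.97 pos [ 0.6173 -0.1503  0.0543] jaw 1.7 q1,q6 [-0.42 -0.45] F [-1.1 -1.  -1.4] w 10.9
  turn [-0.3 -0.1 -0.2] shift [ 1.3 -0.3  0.2]
  turn [ 1.797e+02 -3.000e-01  1.000e-01] shift [ 1.3  0.3 -0.2]
```

```bash
python3 -m inch '[[8,[2,0,0],[0,0,0]],[8,[0,0,0],[0,0,0]]]';  python3 -m inch '[[8,[2,0,0],[0,0,0]],[8,[0,0,0],[0,0,0]]]'; 
```

```text
time: 11.22
position: [0.6178, -0.1508, 0.0532]
tool_rot: [0.494, 0.506, -0.491, 0.508]
ft_force: [-0.9, 0.8, 0.3]
grip_width: 0.0102
time: 11.48
position: [0.618, -0.1513, 0.0526]
tool_rot: [0.494, 0.506, -0.491, 0.509]
ft_force: [-0.4, 1.0, 2.3]
grip_width: 0.0105
```

Contact shows as the force rising, at the expected height (TCP z ≈ .053). Release and retreat straight up.

```bash
python3 -m inch '[[25,[0,0,0],[0,0,0]],[30,[0,0,0],[0,0,0]],[30,[0,0,0],[0,0,0]],[30,[-10,0,0],[0,0,0]],[30,[-30,0,0],[0,0,0]],[30,[-45,0,0],[0,0,0]],[30,[-45,0,0],[0,0,0]],[30,[0,0,50],[0,0,0]],[30,[0,0,20],[0,0,0]],[30,[0,0,0],[0,0,0]],[30,[0,0,0],[0,0,0]]]'
python3 - <<'E'
from h import *
V={n:shot(n) for n in("wrist","top","side")}
P,im=V["wrist"]
c=np.hstack([im[:,100:500],cv2.resize(V["side"][1][150:300,260:410],(400,420))]); cv2.imwrite("pics/w7c.png",c[:,:,::-1])
plan((.42,.25,.2),113.2+90)
E
```

```text
time: 12.85
position: [0.62, -0.2208, 0.189]
tool_rot: [0.494, 0.506, -0.49, 0.509]
ft_force: [-0.2, 0.2, -0.0]
grip_width: 0.0297
t 13.0 pos [ 0.6202 -0.2205  0.1889] jaw 1.8 q1,q6 [-0.51 -0.55] F [-0.3  0.2  0.1] w 30.0
  turn [-21.4   0.1  -0.4] shift [ -11.1    1.3 -511.3]
  turn [ 1.586e+02 -6.000e-01 -1.000e-01] shift [-11.1  -1.3 511.3]
```

View pics/w7c.png

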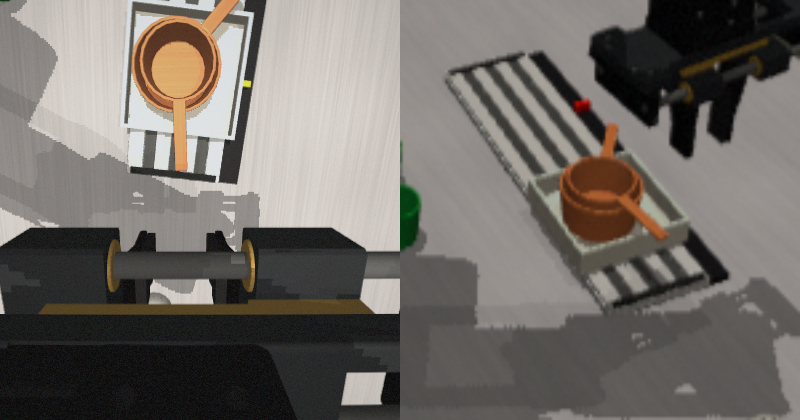

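The side crop shows the medium scoop's rim sitting evenly just above the large one's, upright, with its handle to -y. I measure the nest from here, then go to the small scoop.

```bash
python3 - <<'E'
from h import *
P,im=shot("wrist"); hsv=cv2.cvtColor(im,cv2.COLOR_RGB2HSV)
m=((hsv[...,0]<22)&(hsv[...,1]>110)&(hsv[...,2]>45)).astype(float); W=np.ones((420,560));W[225:]=0
for dz in(0,-.006):
    def cost(v):
        q=np.maximum(sil(P,"medium_scoop",(v[0],v[1],.022+dz,v[4]),2),sil(P,"large_scoop",(v[2],v[3],.017+dz,v[5]),2))*W
        return 1-np.minimum(q,m*W).sum()/np.maximum(q,m*W).sum()
    v0=np.array([.6166,-.0915,.6160,-.092,-1.5,.88]); r=minimize(cost,v0,method="Nelder-Mead",options=dict(initial_simplex=[v0]+list(v0+np.diag([.005]*4+[.1]*2)),maxiter=400)); print(r.x.round(4),round(r.fun,3))
for n in("wrist","top","side"):
    for t in("tray_pointer","clip"):
        if n!="wrist": imaging.camera(n)
        print(n,t,[(np.round(d["pixel"],1),round(d["confidence"],2)) for d in imaging.tip_of(n,t)[:2]])
V={n:shot(n) for n in("top","side")}
for n,(Q,i) in V.items():
    h=cv2.cvtColor(i,cv2.COLOR_RGB2HSV); 
    for nm,k in(("red",((h[...,0]<5)|(h[...,0]>174))&(h[...,1]>180)&(h[...,2]>60)),("yel",(abs(h[...,0].astype(int)-29)<6)&(h[...,1]>110))):
        N,l,s,c=cv2.connectedComponentsWithStats(k.astype(np.uint8)); print(n,nm,[(c[j].round(1),s[j,4],at_z(Q,c[j],.025).round(3)) for j in range(1,N) if s[j,4]<80][:6])
h=hsv;k=(abs(h[...,0].astype(int)-29)<6)&(h[...,1]>150)&(h[...,2]>120);N,l,s,c=cv2.connectedComponentsWithStats(k[:225].astype(np.uint8));print("wrist yel",[(c[j].round(1),s[j,4],at_z(P,c[j],.025).round(4)) for j in range(1,N)][:6])
E
python3 -m inch '[[40,[0,0,-60],[-5,0,0]],[40,[0,0,-60],[-5,0,0]],[40,[0,0,-60],[-5,0,0]],[40,[0,0,-60],[-5,0,0]],[40,[0,0,-60],[0,0,0]],[40,[0,0,-60],[0,0,0]],[40,[0,0,-60],[0,0,0]],[40,[0,0,-50],[0,0,0]],[40,[0,0,0],[0,0,0]]]'
python3 -c "
from h import *
plan((.44,.24,.2),23.2)"
```

```text
[ 0.6162 -0.0914  0.6145 -0.0938 -1.513   0.8862] 0.042
[ 0.6166 -0.09    0.6143 -0.0925 -1.524   0.8893] 0.023
wrist tray_pointer [(array([347.5,  85.2]), 0.87)]
wrist clip []
top tray_pointer [(array([320.3, 141.8]), 0.84)]
top clip [(array([255.4, 141. ]), 0.4)]
side tray_pointer [(array([361. , 218.4]), 0.94)]
side clip [(array([329.1, 193.1]), 0.39)]
top red [(array([254.9, 141.7]), np.int32(13), array([0.698, 0.081, 0.025]))]
top yel [(array([321., 145.]), np.int32(3), array([ 0.69 , -0.099,  0.025]))]
side red [(array([327.3, 187.4]), np.int32(22), array([0.693, 0.07 , 0.025]))]
side yel [(array([ 73., 105.]), np.int32(1), array([0.065, 1.114, 0.025])), (array([400., 135.]), np.int32(1), array([1.102, 0.227, 0.025])), (array([394., 140.]), np.int32(1), array([1.059, 0.208, 0.025])), (array([359., 142.]), np.int32(1), array([0.942, 0.257, 0.025])), (array([361., 143.]), np.int32(1), array([0.944, 0.247, 0.025])), (array([360., 145.]), np.int32(1), array([0.932, 0.237, 0.025]))]
wrist yel [(array([346.8,  83.6]), np.int32(46), array([ 0.6885, -0.1014,  0.025 ]))]
time: 14.78
position: [0.4946, 0.2373, 0.1877]
tool_rot: [0.398, 0.581, -0.391, 0.593]
ft_force: [0.2, -1.2, -0.5]
grip_width: 0.0399
t 14.78 pos [0.4946 0.2373 0.1877] jaw 22.2 q1,q6 [ 0.25 -0.14] F [ 0.2 -1.2 -0.5] w 39.9
  turn [-1.1  0.5 -0.9] shift [-12.3 -49.1 -24. ]
  turn [178.9  -1.5  -0.8] shift [-12.3  49.1  24. ]
```

```bash
python3 -m inch '[[40,[-15,-30,31],[-1,0.5,-0.9]],[40,[-15,-29,30],[0,0,0]],[40,[0,0,0],[0,0,0]],[40,[0,0,0],[0,0,0]]]'
python3 - <<'E'
from h import *
P,im=shot("wrist","w8")
m=copper(im,proj(P,(.440,.212,.04)));W=np.ones((420,560));W[225:]=0;print(m.sum())
p0=(.449,.1954,0,1.975)
a=fitw("small_scoop",P,m,p0,0.,W);b=fitw("small_scoop",P,m,p0,None,W);print(a,b)
V={n:shot(n) for n in("top","side")}
vs=[(V[n][0],copper(V[n][1],proj(V[n][0],(.44,.21,.03)))) for n in V]
print([v[1].sum() for v in vs]);print(fit("small_scoop",vs,p0),fit("small_scoop",vs+[(P,m)],p0,0.))
th=b[0][2]; plan((b[0][0]+.06*np.cos(th),b[0][1]+.06*np.sin(th),.1),np.degrees(th)+90)
cv2.imwrite("pics/w8c.png",cv2.resize(im[60:225,180:400],(660,495),interpolation=cv2.INTER_CUBIC)[:,:,::-1])
E
```

```text
time: 15.28
position: [0.4653, 0.1548, 0.2186]
tool_rot: [0.39, 0.589, -0.389, 0.592]
ft_force: [0.5, 0.9, 0.4]
grip_width: 0.0402
2498.0
(array([0.4497, 0.1959, 1.9652]), np.float64(0.077)) (array([ 0.4498,  0.1954,  1.983 , -0.0041]), np.float64(0.066))
[np.float64(66.0), np.float64(356.0)]
(array([4.49194169e-01, 1.98797750e-01, 1.98299670e+00, 1.43406702e-03]), np.float64(0.48389141265257435)) (array([0.44914794, 0.19658232, 1.96294524]), np.float64(0.3565138525329028))
t 15.43 pos [0.4649 0.1556 0.2181] jaw 23.3 q1,q6 [ 0.1  -0.31] F [ 0.7 -0.4  0.6] w 39.9
  turn [-0.3  0.1 -0.1] shift [ 118.1    2.1 -102.6]
  turn [179.7  -0.2  -0.2] shift [118.1  -2.1 102.6]
```

View pics/w8c.png

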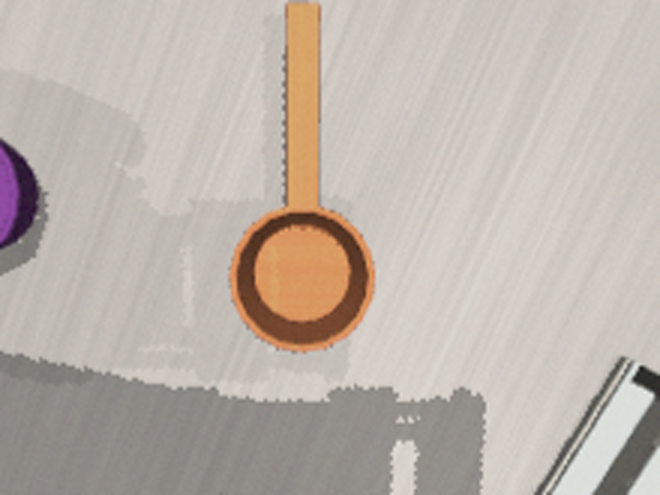

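The enlarged crop confirms the copper small scoop, cup at (302,278) and handle straight up, with the purple look-alike separate at the left edge. Approach its handle.

```bash
python3 -m inch '[[40,[40,1,-52],[0,0,0]],[40,[40,1,-51],[0,0,0]],[40,[38,0,0],[0,0,0]],[40,[0,0,0],[0,0,0]],[40,[0,0,0],[0,0,0]]]'
python3 -c "
from h import *
plan((.4261,.2506,.030),23.2)"
```

```text
time: 16.05
position: [0.4313, 0.2541, 0.0992]
tool_rot: [0.39, 0.588, -0.386, 0.594]
ft_force: [0.7, 1.2, -0.0]
grip_width: 0.0402
t 16.05 pos [0.4313 0.2541 0.0992] jaw 23.4 q1,q6 [ 0.31 -0.1 ] F [ 0.7  1.2 -0. ] w 40.2
  turn [ 0.2  0.2 -0.5] shift [69.2 -6.2  1.2]
  turn [-179.8    0.8    0.3] shift [69.2  6.2 -1.2]
```

```bash
python3 -m inch '[[40,[23,-5,1],[0,0,-0.5]],[40,[23,0,0],[0,0,0]],[40,[20,0,0],[0,0,0]],[40,[0,0,0],[0,0,0]]]'
python3 -c "
from h import *
plan((.4261,.2506,.030),23.2)"
```

```text
time: 16.55
position: [0.4351, 0.2517, 0.0384]
tool_rot: [0.393, 0.586, -0.385, 0.595]
ft_force: [0.7, -0.2, -1.2]
grip_width: 0.0398
t 16.55 pos [0.4351 0.2517 0.0384] jaw 23.2 q1,q6 [ 0.3 -0.1] F [ 0.7 -0.2 -1.2] w 39.8
  turn [ 0.   0.3 -0.9] shift [ 8.4 -8.7 -2.6]
  turn [-180.     1.4    0.5] shift [8.4 8.7 2.6]
```

```bash
python3 -m inch '[[40,[4,-8,-2],[0,0,-0.9]],[40,[3,0,0],[0,0,0]],[40,[0,0,0],[0,0,0]]]'
python3 -c "
from h import *
plan((.4261,.2506,.030),23.2)"
```

```text
time: 16.92
position: [0.4291, 0.2506, 0.0341]
tool_rot: [0.39, 0.587, -0.389, 0.593]
ft_force: [0.3, -0.3, -0.1]
grip_width: 0.0401
t 16.93 pos [0.4291 0.2506 0.0341] jaw 23.2 q1,q6 [ 0.31 -0.09] F [ 0.3 -0.3 -0.1] w 40.1
  turn [-0.   0.3 -0.3] shift [ 4.1 -2.7 -1.2]
  turn [180.   -0.5  -0.5] shift [4.1 2.7 1.2]
```

```bash
python3 -m inch '[[40,[4,-3,-1],[0,0,-0.3]],[40,[0,0,0],[0,0,0]],[8,[0,0,0],[0,0,0]],[8,[0,0,0],[0,0,0]],[8,[0,0,0],[0,0,0]],[8,[0,0,0],[0,0,0]],[8,[0,0,0],[0,0,0]]]' 50
python3 -c "
from h import *
plan((.4261,.2506,.030),23.2)"
```

```text
time: 17.8
position: [0.426, 0.2505, 0.0302]
tool_rot: [0.388, 0.588, -0.39, 0.592]
ft_force: [0.9, -0.3, 0.5]
grip_width: 0.0105
t 17.8 pos [0.426  0.2505 0.0302] jaw 23.2 q1,q6 [ 0.31 -0.09] F [ 0.9 -0.3  0.5] w 10.5
  turn [-0.   0.3 -0. ] shift [ 0.2  0.1 -0. ]
  turn [ 1.8e+02 -1.0e-01 -5.0e-01] shift [ 0.2 -0.1  0. ]
```

```bash
python3 -m inch '[[8,[-25,0,0],[0,0,0]],[8,[-45,0,0],[0,0,0]],[8,[-45,0,0],[0,0,0]],[8,[0,7,50],[0,0,0]],[8,[0,7,50],[0,0,0]],[8,[0,7,50],[0,0,0]],[8,[0,7,50],[0,0,0]],[8,[0,7,50],[0,0,0]],[8,[0,5,40],[0,0,0]],[8,[0,0,20],[0,0,0]],[8,[0,0,0],[0,0,0]],[8,[0,0,0],[0,0,0]]]'
python3 - <<'E'
from h import *
plan((.5928,-.0356,.12),23.2)
V={n:shot(n) for n in("top","side")}
o,M=state();g=np.array(o["position"])+M[:,2]*.06
for n in V: print(n,proj(V[n][0],(g[0],g[1],o["position"][2]-.03)))
c=np.hstack([cv2.resize(V["side"][1][130:300,250:410],(400,425)),cv2.resize(V["top"][1][90:260,240:400],(400,425))]); cv2.imwrite("pics/s9.png",c[:,:,::-1])
E
```

```text
time: 19.3
position: [0.5859, -0.0235, 0.1489]
tool_rot: [0.387, 0.591, -0.39, 0.591]
ft_force: [-0.6, 0.1, -1.7]
grip_width: 0.0108
t 19.3 pos [ 0.5859 -0.0235  0.1489] jaw 23.3 q1,q6 [-0.23 -0.63] F [-0.6  0.1 -1.7] w 10.8
  turn [0.1 0.1 0.2] shift [28.9  1.5 13.8]
  turn [-179.9   -0.3    0.2] shift [ 28.9  -1.5 -13.8]
top [317.34471547 165.34505832]
side [332.34237537 195.25065559]
```

View pics/s9.png

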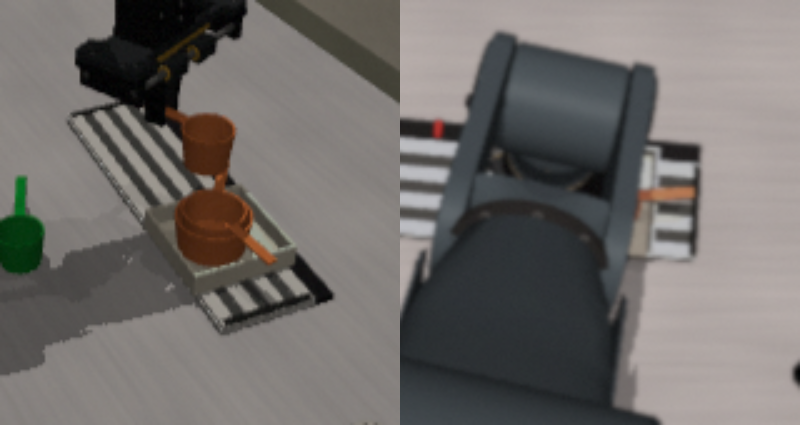

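The small scoop hangs upright over the nest, and the side view sees both. Move above the target, then compare held cup and nest in the same side view.

```bash
python3 -m inch '[[8,[15,1.5,14],[0,0,0]],[8,[14,0,0],[0,0,0]],[8,[0,0,0],[0,0,0]],[8,[0,0,0],[0,0,0]]]'
cat > cmp.py <<'E'
from h import *
P,im=shot("side"); o,M=state(); p=np.array(o["position"]); g=p+M[:,2]*.06; zs=p[2]-.030; a=np.arctan2(-M[1,2],-M[0,2])
hsv=cv2.cvtColor(im,cv2.COLOR_RGB2HSV); m=((hsv[...,0]<22)&(hsv[...,1]>110)&(hsv[...,2]>45)).astype(float)
W=np.zeros((420,560)); u,v=proj(P,(.6164,-.0907,.07)).astype(int); W[v-60:v+60,u-60:u+60]=1
def sill(v):
    q=np.maximum(sil(P,"small_scoop",(v[0],v[1],zs,a)),sil(P,"medium_scoop",(v[2],v[3],.022,-1.52)))
    return np.maximum(q,sil(P,"large_scoop",(v[2]-.002,v[3]-.002,.017,.887)))
def cost(v):
    q=sill(v)*W; return 1-np.minimum(q,m*W).sum()/np.maximum(q,m*W).sum()
v0=np.array([g[0],g[1],.6164,-.0907]); r=minimize(cost,v0,method="Nelder-Mead",options=dict(initial_simplex=[v0]+list(v0+.006*np.eye(4)),maxiter=300))
print("believed",v0.round(4),cost(v0),"fit",r.x.round(4),r.fun,"small-med: believed",(v0[:2]-v0[2:]).round(4),"fit",(r.x[:2]-r.x[2:]).round(4))
plan((.5928,-.0356,.057),23.2)
E
python3 cmp.py
```

```text
time: 19.9
position: [0.5921, -0.034, 0.1173]
tool_rot: [0.386, 0.592, -0.389, 0.591]
ft_force: [0.5, 0.3, -0.3]
grip_width: 0.0104
believed [ 0.6159 -0.089   0.6164 -0.0907] 0.1519572372895187 fit [ 0.6168 -0.0865  0.6173 -0.0878] 0.13400153904286982 small-med: believed [-0.0005  0.0017] fit [-0.0004  0.0013]
t 19.95 pos [ 0.5919 -0.034   0.1173] jaw 23.6 q1,q6 [-0.24 -0.65] F [ 0.5  0.4 -1.4] w 10.8
  turn [0.4 0.  0.3] shift [60.3  0.2  1.9]
  turn [-1.796e+02 -4.000e-01  1.000e-01] shift [60.3 -0.2 -1.9]
```

Agreement to under 1 mm. Descend.

```bash
python3 -m inch '[[8,[12,0,1.5],[0,0,0]],[8,[14,0,0],[0,0,0]],[8,[0,0,0],[0,0,0]],[8,[0,0,0],[0,0,0]]]'
python3 cmp.py
```

```text
time: 20.45
position: [0.5925, -0.0354, 0.0896]
tool_rot: [0.386, 0.592, -0.389, 0.591]
ft_force: [-0.1, -0.0, -0.0]
grip_width: 0.0106
believed [ 0.6164 -0.0904  0.6164 -0.0907] 0.1727071806362126 fit [ 0.6178 -0.0868  0.6169 -0.0887] 0.15494711791887195 small-med: believed [-0.      0.0003] fit [0.0009 0.0019]
t 20.5 pos [ 0.5924 -0.0354  0.0896] jaw 23.6 q1,q6 [-0.25 -0.65] F [-0.4 -0.3 -0.4] w 10.7
  turn [0.4 0.  0.3] shift [32.6  0.3  0.3]
  turn [-1.796e+02 -4.000e-01  1.000e-01] shift [32.6 -0.3 -0.3]
```

```bash
python3 -m inch '[[8,[10,0,0.7],[0,0,0]],[8,[10,0,0],[0,0,0]],[8,[6,0,0],[0,0,0]],[8,[0,0,0],[0,0,0]]]'
python3 -m inch '[[8,[3,0,0],[0,0,0]],[8,[0,0,0],[0,0,0]]]'
python3 -m inch '[[8,[2,0,0],[0,0,0]],[8,[0,0,0],[0,0,0]]]'
```

```text
time: 21.0
position: [0.5927, -0.0362, 0.062]
tool_rot: [0.386, 0.592, -0.389, 0.591]
ft_force: [-0.5, -0.7, -0.9]
grip_width: 0.0104
time: 21.25
position: [0.5929, -0.0362, 0.0588]
tool_rot: [0.386, 0.592, -0.389, 0.591]
ft_force: [-0.3, 0.2, 0.1]
grip_width: 0.0107
time: 21.5
position: [0.5933, -0.0363, 0.0574]
tool_rot: [0.386, 0.592, -0.389, 0.592]
ft_force: [0.1, -0.7, -0.3]
grip_width: 0.0107
```

```bash
python3 -m inch '[[8,[2,0,0],[0,0,0]],[8,[0,0,0],[0,0,0]]]'
python3 -m inch '[[8,[1.5,0,0],[0,0,0]],[8,[0,0,0],[0,0,0]]]'
```

```text
time: 21.75
position: [0.5935, -0.0359, 0.0566]
tool_rot: [0.386, 0.591, -0.388, 0.592]
ft_force: [0.0, -0.6, 1.6]
grip_width: 0.0102
time: 22.0
position: [0.5935, -0.0356, 0.0563]
tool_rot: [0.386, 0.591, -0.388, 0.592]
ft_force: [-0.6, -1.0, 2.1]
grip_width: 0.0107
```

Contact at the predicted height. Release, rise, swing round to behind the tray.

```bash
python3 -m inch '[[25,[0,0,0],[0,0,0]],[30,[0,0,0],[0,0,0]],[30,[0,0,0],[0,0,0]],[30,[-10,0,0],[0,0,0]],[30,[-30,0,0],[0,0,0]],[30,[-45,0,0],[0,0,0]],[30,[-45,0,0],[0,0,0]],[30,[0,0,0],[10,0,0]],[30,[0,0,0],[10,0,0]],[30,[0,0,0],[0,0,0]]]'
python3 - <<'E'
from h import *
P=par("top"); a,b=at_z(P,(210,136.5),.02),at_z(P,(360,148),.02); d=a-b; print("slide yaw deg (y axis vs world y)",np.degrees(np.arctan2(-d[0],d[1])),a,b)
plan((.618,-.24,.18),0)
E
```

```text
time: 23.25
position: [0.5945, -0.0357, 0.1932]
tool_rot: [0.486, 0.512, -0.487, 0.515]
ft_force: [-0.3, -1.0, -0.7]
grip_width: 0.0299
slide yaw deg (y axis vs world y) -4.1324814834898485 [0.71331636 0.20393984 0.02      ] [ 0.68362107 -0.20706344  0.02      ]
t 23.25 pos [ 0.5945 -0.0357  0.1932] jaw 3.0 q1,q6 [-0.25 -0.3 ] F [-0.3 -1.  -0.7] w 29.9
  turn [ 3.   0.2 -0.1] shift [ 13.2  23.5 204.3]
  turn [-177.     0.2    0.3] shift [  13.2  -23.5 -204.3]
```

```bash
python3 -m inch '[[50,[0,0,0],[7,0,0]],[50,[0,0,0],[0,0,0]],[50,[0,9,50],[0,0,0]],[50,[0,9,50],[0,0,0]],[50,[0,9,50],[0,0,0]],[50,[0,9,50],[0,0,0]],[50,[0,0,0],[0,0,0]],[50,[0,0,0],[0,0,0]]]'
python3 - <<'E'
from h import *
P,im=shot("wrist"); S,si=shot("side"); T,ti=shot("top")
c=np.hstack([im[:300,100:500],cv2.resize(si[150:270,260:420],(400,300))]); cv2.imwrite("pics/w10c.png",c[:,:,::-1])
for n,Q,i in(("wrist",P,im),("top",T,ti),("side",S,si)):
    h=cv2.cvtColor(i,cv2.COLOR_RGB2HSV)
    for nm,k in(("red",((h[...,0]<5)|(h[...,0]>174))&(h[...,1]>180)&(h[...,2]>60)),("yel",(abs(h[...,0].astype(int)-29)<6)&(h[...,1]>150)&(h[...,2]>100))):
        k=k.astype(np.uint8); k[225:]=0 if n=="wrist" else k[225:]
        N,l,s,cc=cv2.connectedComponentsWithStats(k); print(n,nm,[(cc[j].round(1),s[j,4],at_z(Q,cc[j],.03).round(4)) for j in range(1,N) if 4<s[j,4]<400][:5])
    for t in("tray_push","tray_pointer","clip"): print(n,t,[(np.round(d["pixel"],1),round(d["confidence"],2),at_z(Q,d["pixel"],.03 if t!="clip" else .02).round(4)) for d in imaging.tip_of(n,t)[:1]])
plan((.614,-.20,.08),-4.1)
E
```

```text
time: 24.25
position: [0.6183, -0.2414, 0.1926]
tool_rot: [-0.509, -0.49, 0.51, -0.49]
ft_force: [-0.4, -0.4, -0.3]
grip_width: 0.0504
wrist red []
wrist yel [(array([341.4,  58. ]), np.int32(54), array([ 0.6873, -0.103 ,  0.03  ]))]
wrist tray_push [(array([276. , 112.7]), 0.84, array([ 0.6183, -0.1539,  0.03  ]))]
wrist tray_pointer [(array([346.2,  56.7]), 0.59, array([ 0.6922, -0.102 ,  0.03  ]))]
wrist clip []
top red [(array([254.9, 141.7]), np.int32(15), array([0.6961, 0.0804, 0.03  ]))]
top yel []
top tray_push [(array([341.3, 170.2]), 0.59, array([ 0.6185, -0.1523,  0.03  ]))]
top tray_pointer [(array([322.2, 138.6]), 0.69, array([ 0.7061, -0.1021,  0.03  ]))]
top clip [(array([255.6, 142. ]), 0.59, array([0.6982, 0.079 , 0.02  ]))]
side red [(array([327.3, 187.4]), np.int32(22), array([0.6891, 0.0645, 0.03  ]))]
side yel []
side tray_push [(array([350.4, 238.6]), 0.97, array([ 0.6185, -0.1608,  0.03  ]))]
side tray_pointer [(array([359.3, 218.8]), 0.66, array([ 0.686 , -0.1051,  0.03  ]))]
side clip [(array([329.7, 191.3]), 0.53, array([0.6924, 0.0553, 0.02  ]))]
t 24.85 pos [ 0.619  -0.2417  0.1933] jaw -2.3 q1,q6 [-0.54 -0.5 ] F [-0.  -0.6  0.2] w 49.6
  turn [ 1.8  0.1 -0. ] shift [113.3  -7.9 -41.2]
  turn [-1.782e+02  1.000e-01  2.000e-01] shift [113.3   7.9  41.2]
```

View pics/w10c.png

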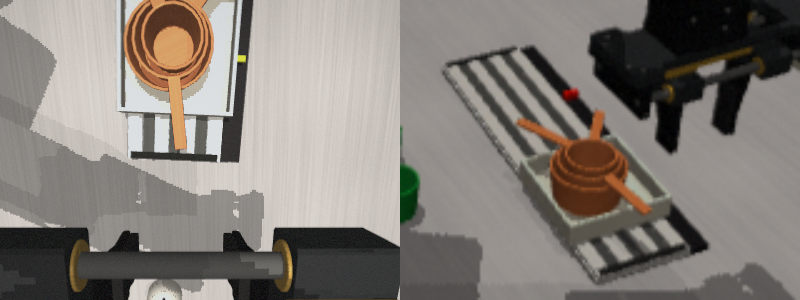

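All three scoops are nested and upright, with their handles well apart. The medium's handle overhangs the tray's -y wall, so I'll straddle it with open fingers and push on both sides. The pointer-to-clip distance is about 0.182 m.

```bash
python3 -m inch '[[50,[30,-3,-40],[1.8,0,0]],[50,[40,0,0],[0,0,0]],[50,[40,0,0],[0,0,0]],[50,[35,0,0],[0,0,0]],[50,[0,0,0],[0,0,0]],[50,[0,0,0],[0,0,0]]]'
python3 -c "
from h import *
plan((.6205,-.175,.028),-4.1)"
```

```text
time: 25.6
position: [0.6214, -0.2026, 0.0477]
tool_rot: [0.519, 0.478, -0.517, 0.485]
ft_force: [-0.1, 0.6, 0.1]
grip_width: 0.0501
t 25.6 pos [ 0.6214 -0.2026  0.0477] jaw -4.2 q1,q6 [-0.48 -0.41] F [-0.1  0.6  0.1] w 50.1
  turn [-0.1  0.3 -0.5] shift [ 19.7  -2.8 -27.5]
  turn [179.9  -0.8  -0.5] shift [19.7  2.8 27.5]
```

```bash
python3 -m inch '[[50,[19,0,0],[0,0.3,-0.5]],[50,[0,-2,-15],[0,0,0]],[50,[0,0,0],[0,0,0]],[50,[0,0,0],[0,0,0]]]'
python3 -c "
from h import *
plan((.6205,-.165,.028),-4.1)"
```

```text
time: 26.1
position: [0.6229, -0.1874, 0.0313]
tool_rot: [0.518, 0.479, -0.517, 0.483]
ft_force: [-0.5, 0.4, -0.9]
grip_width: 0.0498
t 26.1 pos [ 0.6229 -0.1874  0.0313] jaw -4.2 q1,q6 [-0.46 -0.39] F [-0.5  0.4 -0.9] w 49.8
  turn [-0.1  0.2 -0.3] shift [  3.3  -4.  -22.2]
  turn [179.9  -0.5  -0.2] shift [ 3.3  4.  22.2]
```

```bash
python3 -m inch '[[50,[3,-2,-8],[0,0,-0.3]],[50,[0,0,-8],[0,0,0]],[50,[0,0,-6],[0,0,0]],[50,[0,0,-6],[0,0,0]],[50,[0,0,-6],[0,0,0]],[50,[0,0,-6],[0,0,0]],[50,[0,0,-6],[0,0,0]],[50,[0,0,-6],[0,0,0]]]'
cat > tr.py <<'E'
from h import *
o,_=state()
for n in("wrist","top"):
    P,im=shot(n); h=cv2.cvtColor(im,cv2.COLOR_RGB2HSV)
    for nm,k in(("red",((h[...,0]<5)|(h[...,0]>174))&(h[...,1]>180)&(h[...,2]>60)),("yel",(abs(h[...,0].astype(int)-29)<6)&(h[...,1]>120)&(h[...,2]>80))):
        k=k.astype(np.uint8); 
        if n=="wrist": k[225:]=0
        N,l,s,cc=cv2.connectedComponentsWithStats(k)
        for j in range(1,N):
            if 4<s[j,4]<600:
                X=at_z(P,cc[j],.03); print(n,nm,cc[j].round(1),s[j,4],X.round(4),"s=%.4f"%(X[0]*.072+X[1]*.997))
    for t in("tray_pointer","clip"):
        for d in imaging.tip_of(n,t)[:1]:
            X=at_z(P,d["pixel"],.03 if t=="tray_pointer" else .02); print(n,t,np.round(d["pixel"],1),round(d["confidence"],2),X.round(4),"s=%.4f"%(X[0]*.072+X[1]*.997))
p=o["position"];plan((p[0],p[1],.028),-4.1);print("tcp s=%.4f"%(p[0]*.072+p[1]*.997))
E
python3 tr.py
```

```text
time: 27.1
position: [0.6255, -0.1347, 0.0288]
tool_rot: [-0.517, -0.479, 0.519, -0.483]
ft_force: [-1.4, -1.9, -0.2]
grip_width: 0.0498
wrist yel [389.3 125.4] 104 [ 0.6898 -0.0684  0.03  ] s=-0.0185
wrist tray_pointer [394.7 124. ] 0.61 [ 0.6926 -0.0679  0.03  ] s=-0.0178
top tray_pointer [133.3 205.2] 0.39 [0.5212 0.4021 0.03  ] s=0.4384
t 27.4 pos [ 0.6253 -0.1345  0.0288] jaw -4.2 q1,q6 [-0.38 -0.31] F [-1.   0.6  0.7] w 50.3
  turn [-0.1  0.3 -0.1] shift [0.8 0.2 0.1]
  turn [ 1.799e+02 -1.000e-01 -5.000e-01] shift [ 0.8 -0.2 -0.1]
tcp s=-0.0892
```

```bash
python3 -m inch '[[50,[0,0,-10],[0,0,0]],[50,[0,0,-10],[0,0,0]],[50,[0,0,-10],[0,0,0]],[50,[0,0,-10],[0,0,0]],[50,[0,0,-10],[0,0,0]],[50,[0,0,-10],[0,0,0]],[50,[0,0,-10],[0,0,0]],[50,[0,0,-10],[0,0,0]],[50,[0,0,-10],[0,0,0]],[50,[0,0,-6],[0,0,0]],[50,[0,0,-4],[0,0,0]],[50,[0,0,0],[0,0,0]]]'
python3 tr.py
```

```text
time: 28.9
position: [0.6342, -0.0286, 0.0286]
tool_rot: [-0.517, -0.479, 0.519, -0.484]
ft_force: [0.4, -1.0, 0.3]
grip_width: 0.0496
wrist red [400.   44.6] 241 [0.703  0.0764 0.03  ] s=0.1268
wrist yel [389.8 125. ] 96 [0.6986 0.038  0.03  ] s=0.0881
wrist tray_pointer [393.8 124.9] 0.56 [0.7008 0.0378 0.03  ] s=0.0882
wrist clip [387.9  48.5] 0.84 [0.7006 0.0773 0.02  ] s=0.1275
top tray_pointer [271.9 135.7] 0.46 [0.7132 0.0346 0.03  ] s=0.0859
t 29.2 pos [ 0.6338 -0.0291  0.0284] jaw -4.2 q1,q6 [-0.22 -0.14] F [ 0.5 -0.3  0.3] w 49.5
  turn [-0.1  0.4 -0.2] shift [ 0.4  0.3 -0.5]
  turn [179.9  -0.3  -0.7] shift [ 0.4 -0.3  0.5]
tcp s=0.0172
```

```bash
python3 -m inch '[[50,[0,0,-8],[0,0,0]],[50,[0,0,-8],[0,0,0]],[50,[0,0,-8],[0,0,0]],[50,[0,0,-6],[0,0,0]],[50,[0,0,-4],[0,0,0]],[50,[0,0,0],[0,0,0]],[50,[0,0,0],[0,0,0]]]'
python3 tr.py
```

```text
time: 30.08
position: [0.6369, 0.0062, 0.0284]
tool_rot: [-0.517, -0.478, 0.519, -0.485]
ft_force: [-0.3, -2.5, 0.9]
grip_width: 0.05
wrist red [394.1 110.9] 185 [0.7033 0.0797 0.03  ] s=0.1301
wrist yel [390.3 125.3] 101 [0.7015 0.0725 0.03  ] s=0.1228
wrist tray_pointer [393.9 125.4] 0.85 [0.7034 0.0723 0.03  ] s=0.1228
wrist clip [381.7 113. ] 0.52 [0.7003 0.0794 0.02  ] s=0.1295
top tray_pointer [258.8 136.8] 0.57 [0.7099 0.0701 0.03  ] s=0.1210
t 30.38 pos [0.6369 0.0061 0.0284] jaw -4.2 q1,q6 [-0.16 -0.08] F [ 0.4 -1.6 -0.1] w 50.2
  turn [-0.1  0.5 -0.2] shift [ 0.4  0.  -0. ]
  turn [179.9  -0.4  -0.8] shift [ 0.4 -0.   0. ]
tcp s=0.0520
```

```bash
python3 -m inch '[[50,[0,0,-4],[0,0,0]],[50,[0,0,-3],[0,0,0]],[50,[0,0,0],[0,0,0]]]'
python3 tr.py
```

```text
time: 30.75
position: [0.6375, 0.013, 0.0284]
tool_rot: [-0.517, -0.478, 0.52, -0.485]
ft_force: [0.0, -1.1, 1.3]
grip_width: 0.0502
wrist red [395.  121.4] 88 [0.7045 0.0811 0.03  ] s=0.1316
wrist yel [390.1 125. ] 89 [0.702  0.0795 0.03  ] s=0.1298
wrist tray_pointer [395.6 123.6] 0.68 [0.7049 0.08   0.03  ] s=0.1305
wrist clip [379.9 124.2] 0.52 [0.6999 0.0802 0.02  ] s=0.1304
top tray_pointer [254.2 136.6] 0.65 [0.7104 0.0826 0.03  ] s=0.1335
t 31.05 pos [0.6373 0.013  0.0283] jaw -4.3 q1,q6 [-0.15 -0.07] F [ 0.7  1.3 -0.4] w 50.1
  turn [-0.2  0.5 -0.2] shift [ 0.3  0.2 -0.1]
  turn [179.8  -0.4  -0.8] shift [ 0.3 -0.2  0.1]
tcp s=0.0589
```

Aligned. Back away and rise, then check.

```bash
python3 -m inch '[[50,[0,0,10],[0,0,0]],[50,[0,0,30],[0,0,0]],[50,[0,0,30],[0,0,0]],[50,[-40,0,30],[0,0,0]],[50,[-50,0,20],[0,0,0]],[50,[-40,0,0],[0,0,0]],[50,[0,0,0],[0,0,0]],[50,[0,0,0],[0,0,0]]]'
python3 tr.py
python3 - <<'E'
from h import *
P,im=shot("wrist"); S,si=shot("side"); 
c=np.hstack([im[:300,100:500],cv2.resize(si[130:250,220:380],(400,300))]); cv2.imwrite("pics/w11c.png",c[:,:,::-1])
hsv=cv2.cvtColor(im,cv2.COLOR_RGB2HSV)
E
```

```text
time: 32.05
position: [0.6248, -0.1119, 0.1601]
tool_rot: [-0.516, -0.48, 0.521, -0.482]
ft_force: [-0.5, 0.3, -0.4]
grip_width: 0.0502
top tray_pointer [254.7 136.3] 0.73 [0.7112 0.0812 0.03  ] s=0.1322
t 32.35 pos [ 0.6252 -0.1113  0.1596] jaw -4.3 q1,q6 [-0.35 -0.27] F [-0.5  0.5  0.3] w 49.7
  turn [-0.2  0.4  0.2] shift [131.6  -0.3   0.6]
  turn [179.8   0.3  -0.6] shift [131.6   0.3  -0.6]
tcp s=-0.0665
```

View pics/w11c.png

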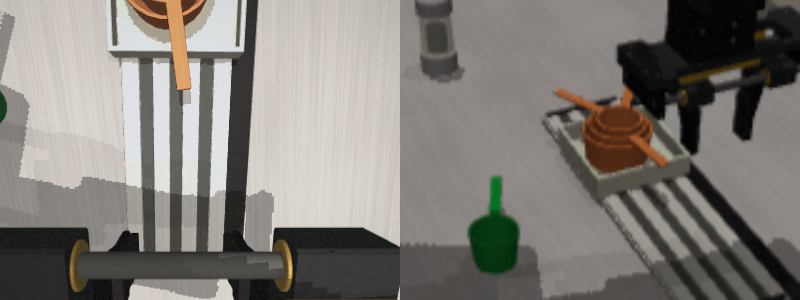

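The side crop shows the nest upright in the tray. In the last push view the pointer was within about 2 mm of the clip, and nothing is touching. Handing in.

```bash
python3 -c "
from rig import robot
print(robot.hand_in())"
```

```text
the job is handed in; nothing more can be done
None
```

I nested the medium scoop in the large one and the small copper scoop in the medium, carrying each by its handle. Then I pushed the tray along its rail to the red clip, backed off clear and handed in at about 32 s of the 72 s.

**Checks that agreed**
- **Nesting:** Both scoops touched down at the expected heights, about 22 mm and 27 mm above the counter. The last side view shows the nest upright and undisturbed in the tray.
- **Pointer:** In the last push view the wrist camera put the pointer within about 2 mm of the clip along the slide. After the hand withdrew, the top camera's pointer reading had not moved by more than about 1 mm.
- **Bystanders and look-alikes:** My moves kept clear of all of them. I did not re-measure them at the end.

**Disagreements and gaps**
- **Wrist-camera heights:** They read 4–8 mm too low throughout, so I took heights from the top and side views and from contact.
- **Clip position:** The side camera put the clip 10–25 mm short of where the top and wrist cameras did. I followed those two, which agreed.
- **Last wrist view:** After backing off, it no longer showed the clip and pointer. That final pointer check rests on the top camera, about 2 mm from the clip's measured place.
- **Medium in large:** The wrist fit put the medium scoop about 3 mm off the large one's axis, inside the 9 mm limit.

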